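Reset the curing controller through its recessed aperture

ROBOT

A 6-joint arm with a two-finger parallel gripper is mounted at the origin on the work surface. World frame = base frame: x ahead of the robot, y to its left, z up, the work surface at z = 0. Lengths are in m, angles in rad, forces in N, time in s.
With the tool pointing down it reaches from about 0.35 to 0.775 m from the base axis. Payload 5.5 kg.
Tool frame: the origin (TCP) lies at the very end of the fingers, on their centre line; the grasp point (between the pads) lies 19 mm behind it (env.grip_point_offset is the distance from the TCP to the grasp point, in m); z points along the fingers, y is the line along which they close (so a half turn about z gives the same grasp; the last joint's range is limited). The gripper opens to 85 mm and grips with 20 to 120 N. Pads are 22 mm wide; open, the fingers measure 114 mm over their backs; the gripper's body (76 mm by 85 mm) begins 54 mm behind the grasp point. The pads swing forward as they close: fully open they stand 13 mm farther back than shut.
Start: joints at [-1.362, 0.313, 0.046, 1.304, 0, 1.431], TCP at [0.197, -0.54, 0.231] pointing down, gripper open.
Joint ranges: [-2.76, 2.76], [-0.86, 1.69], [-1.03, 1.26], [-2.2, 2.34], [-1.47, 1.5], [-3.14, 3.14]. Speed limits (rad/s): [2.57, 2.57, 3.14, 3.14, 3.14, 3.14].

INTERFACE

Orientations are given as a unit quaternion [w, x, y, z].
In Python, from workcell import sensors, imaging, workorder, env gives the robot as it stands.
- The arm moves only by the shell command python3 -m handwheel 'ROWS' [FORCE]. ROWS is JSON, a list of rows, each a list of 5 numbers: the shift along the tool's x, y, z in mm, then the turn about the tool's z in rad, then the opening, from 0 (shut) to 1 (fully open). A call has 1 to 8 rows; each row is the pose to reach, as a shift and turn from the pose commanded when the call began, along the tool's axes at that moment; what a row does not reach only later rows make up. A row lasts 1/10 s, in which the tool goes at most 50 mm and 8.59 degrees, less where a joint would pass 70% of its speed; a pose out of reach is approached as far as the arm can. A call with a gripper value outside its range is refused whole. The fingers move at their own pace and stop on an object; FORCE is the grip in N (left out, the last holds). Time passes only in rows, so rows that repeat a pose let the fingers close. It gives the time, the measured TCP pose, the force, the opening and the grip force at its end, in the units of the state.
- sensors.get_state(): the state, without advancing time (a new reading comes with each control period).
- imaging.read_camera(name): name is "side" or "top"; returns a dict with "color" (480x640x3 uint8, blue, green, red), "z_map" (480x640 float32, m along the optical axis (not along the pixel's ray), 0 where there is no reading), "fx", "fy", "cx", "cy" (pixels), "xyz" and "rotation" of the camera in the world. Camera axes: x right, y down, z forward; pixel columns grow to the right and rows downward; lengths in m; the calibration is good to about 2 mm. A picture is of the moment at which its call begins.
- workorder.hand_in(): hands the job in; it is judged then, once.
The state is a dict: "clock": time; "joint_pos": joint angles; "qvel": joint speeds; "tau": joint torques, N m; "tcp_pos": TCP position; "orientation": TCP orientation; "wrist_force": force on the tool from outside, world axes, zero at the start; "ft_torque": the same for the moment, N m; "finger_gap": finger opening in m; "grip_force": force on a finger pad.
Only numpy, scipy, OpenCV 4.12 (cv2) and the standard library are available. Lean on these libraries where they do the work, as an engineer would, in place of code of your own. Each camera call takes 0.05 s, during which the arm holds its last target. There are 200 camera calls.

TASK

The curing controller has tripped and its reset button sits down inside the round aperture in its top panel, under the pigment jar that somebody parked there. Lift that jar off and stand it upright on the bench, let it go, then take the plain wooden-handled stylus from the rack, reach its steel tip down through the aperture and hold the reset button fully down. Finish like that, still gripping the stylus and holding the button down; do not tip the jar over, and leave the other things on the bench and in the rack where they are.

Things in the scene. Friction and masses are not known exactly. Their poses are not given: they have to be found in the camera images.
- controller: (All sizes here are in mm.) Grey sheet-metal control box fixed to the bench, 150 (x) by 190 (y) by 60 high; origin at the centre of its underside, z up, its x and y axes along its edges. Its flat top carries a black round dial, 32 across and 14 high, at (-30, +55) in the box's frame, and a dark flat display; the rest of the top is clear apart from the jar.
- aperture (a point): Centre of the mouth of the round aperture in the controller's top, level with the top surface (60 above the bench), at (-35, -45, 60) in the controller's frame. The hole is 16 across, goes straight down through the 6 thick top plate, and is covered by the jar at the start. Its z axis points up. Below the hole, centred on it, is the flat white reset button, 24 across, whose top lies 20 below the top surface when not pressed.
- reset_button (a joint): How far the recessed reset button is pressed, in m: 0 released, 0.006 fully down at its stop. It moves straight down and springs back; it takes about 2 N to start and 5 N to reach the stop (pressing harder then does not move it on).
- jar: The pigment jar that stands on the controller over the aperture: clear and grey round jar with a black screw lid, 44 across, 48 high, about 50 to 100 g; origin at the centre of its underside, z up along its axis. Two others like it stand on the bench: jar_b, jar_c.
- stylus: The stylus, standing tip down in one of the rack's three holes: straight round wooden handle 16 across and 80 long above a round steel tip 8 across and 50 long, 130 long in all, about 50 to 80 g. Origin at the end of the steel tip, z along the axis from tip to handle. In the rack it is upright, its handle resting on the rack's top, handle from 55 to 135 above the bench. It is the only tool in the rack with a plain round handle.
- stylus_tip (a point): The end of the stylus's steel tip, on its axis (the same point as the stylus's origin).
- stylus_grip (a point): Point on the stylus's axis, on its handle, 100 from the end of the tip and 30 below the top of the handle: a good place to grip.
- rack: Plywood tool rack fixed to the bench, 50 (x) by 170 (y) by 55 high, with three upright holes 10.5 across at y = -56, 0 and +56 in its frame; origin at the centre of its underside. Its tools stand in any order.
- paddle: Mixing paddle standing in the rack, blade up: flat white blade 28 wide and 5 thick, top 135 above the bench. To be left there. Origin at the lower end of its shank.
- brush: Brush standing in the rack, bristles up: wooden handle 14 across, dark flat bristles, top 130 above the bench. To be left there. Origin at the lower end of its shank.
- jar_b: Another pigment jar, the same shape as jar, on the bench; to be left alone. Origin at the centre of its underside.
- jar_c: Another pigment jar, the same shape as jar, on the bench; to be left alone. Origin at the centre of its underside.
- mould_large: Violet mould block, 150 by 160 by 36 high, on the bench at the far side; to be left alone. Origin at the centre of its underside.
- mould_small: Pinkish mould block, 60 by 60 by 22 high, on the bench between the controller and the rack; to be left alone. Origin at the centre of its underside.
- resin_bottle: Yellow bottle, 80 across and 190 high, on the bench; to be left alone. Origin at the centre of its underside.
- cup: White open mixing cup, 68 across the rim and 80 high, on the bench; to be left alone. Origin at the centre of its underside.

How it is judged:
On the way, in this order (a step that is already met when the one before it is completed fails the run):
1. the jar from the controller stands upright on the bench, let go (height (world z) of jar below 0.006 m and angle between jar's own z axis and vertical below 0.15 rad and linear speed of jar below 0.03 m/s and contact force between the fingers and jar below 0.1 N), for 0.2 s.
2. the stylus, gripped, is through the aperture and holds the reset button down (all of step 1 and value of joint reset_button above 0.0045 m and contact force between stylus and controller above 2 N and z of stylus_tip in the frame of aperture below -0.015 m and horizontal distance between stylus_tip and aperture below 0.009 m and contact force between the fingers and stylus above 1 N), for 0.5 s.
At the end, for the whole second after the job is handed in: Jar upright (within 0.15 rad), still and released on the bench (underside below 6 mm); stylus gripped, its tip at least 15 mm below the aperture's mouth and within 9 mm of its axis, pressing with over 2 N; reset button at least 4.5 mm down of 6 mm (all of step 2); the arm keeps its last pose, push and grip.
It fails at once if the jar was tipped over (angle between jar's own z axis and vertical above 0.7 rad).
It fails at once if another thing on the bench or in the rack was moved more than 25 mm (distance of any of jar_b, jar_c, mould_large, mould_small, resin_bottle, cup, paddle, brush from where it was at the start of the episode above 0.025 m).
It also fails if it takes over 58 s, if anything falls off the work surface, if the arm or the gripper's body presses on something with over 40 N, if the wrist force passes 120 N, or if a joint passes its speed limit or range.

## Working session

There is one attempt and no reset: what is moved stays moved. The work goes in short steps, Python scripts to look and compute and a shell command to move; the robot and the scene stay as the last step left them, time stands still between calls to the robot, and variables do not carry over. Pictures are saved under pics/ and viewed, at most 10 in all, crops included, and the job is handed in when it is done.

```bash
mkdir -p pics
cat > h.py <<'E'
import numpy as np, cv2
from workcell import sensors, imaging, workorder, env
def pts(c):
    v,u=np.mgrid[0:480,0:640]; z=c['z_map']
    p=np.stack([(u-c['cx'])/c['fx']*z,(v-c['cy'])/c['fy']*z,z],-1)
    return p@np.array(R(c)).T+np.array(c['xyz'])
def R(c):
    r=np.array(c['rotation'],float)
    if r.size==4:
        from scipy.spatial.transform import Rotation as Q
        return Q.from_quat(np.roll(r,-1)).as_matrix()
    return r
def ray(c,u,v,h):
    d=R(c)@np.array([(u-c['cx'])/c['fx'],(v-c['cy'])/c['fy'],1]); o=np.array(c['xyz'])
    return o+d*(h-o[2])/d[2]
E
python3 - <<'E'
from h import *
for n in ('top','side'):
    c=imaging.read_camera(n); np.save(f'{n}0.npy',c,allow_pickle=True)
    cv2.imwrite(f'pics/{n}0.png',c['color']); print(n,c['xyz'],c['rotation'],c['fx'],c['cx'],c['cy'])
print(sensors.get_state())
E
```

```text
top [0.51662476 0.00893173 1.41674707] [ 0.03183003 -0.70598044  0.7070727  -0.02503328] 481.05136382132986 315.4691547467629 245.36389628364125
side [-0.14499917  0.91247457  0.78186706] [ 0.17000173 -0.28361644  0.82009618 -0.46701539] 563.6479524304026 321.8126917861162 243.32282832101836
{'clock': 0.1, 'joint_pos': array([-1.36158726e+00,  3.13956445e-01,  4.50824996e-02,  1.30359790e+00,
       -1.99845703e-05,  1.43121349e+00]), 'qvel': array([ 4.57148372e-04,  2.32100642e-04,  1.99975745e-03,  5.32872869e-04,
        1.62728313e-03, -4.16547676e-05]), 'tau': array([ 2.56462881e-03, -4.81724167e+01,  2.99244297e+01,  1.26828934e-02,
       -1.08741776e-04, -1.13511334e-06]), 'tcp_pos': array([ 0.19641161, -0.5399247 ,  0.2304762 ]), 'orientation': array([-8.36904440e-04,  9.84831181e-01,  1.73513234e-01, -3.91453655e-05]), 'wrist_force': array([ 0.69561184, -0.14869714, -0.46202751]), 'ft_torque': array([ 0.03907743, -0.02732957,  0.02125933]), 'grip_force': 0.0, 'finger_gap': 0.08577857078578381}
```

View pics/top0.png

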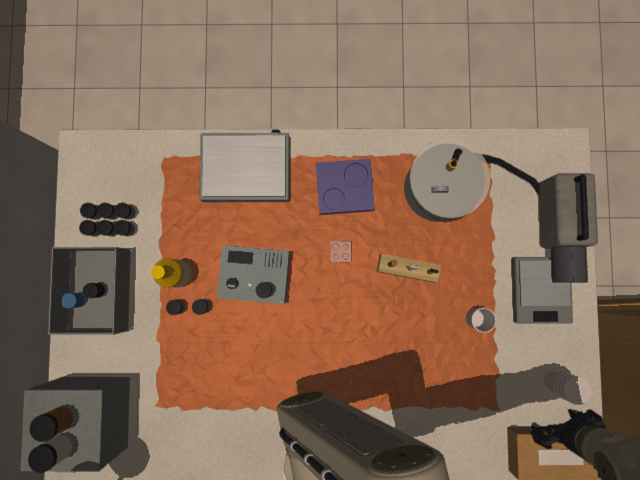

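View pics/side0.png

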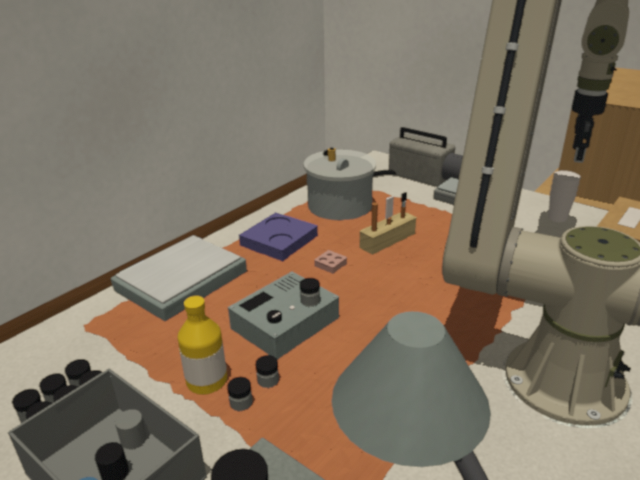

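The top view shows the controller at about (255,275), with the jar on it at (265,290) and the dial at (232,283). The rack is at (409,268) and its tools are at (392,263), (411,267) and (433,270). In the side view the leftmost tool (375,215) looks like plain wood, the middle one is the white paddle, and the right one has dark bristles. That makes the stylus top-view (392,263).

Run:
```python
from h import *
c=np.load('top0.npy',allow_pickle=True).item(); s=np.load('side0.npy',allow_pickle=True).item()
P=pts(c); S=pts(s)
def box(m,h,name):
    m=cv2.morphologyEx(m.astype(np.uint8),cv2.MORPH_CLOSE,np.ones((3,3)))
    k=max(cv2.findContours(m,0,2)[0],key=cv2.contourArea)
    w=np.array([ray(c,u,v,h)[:2] for u,v in k[:,0]],np.float32)*1000
    r=cv2.minAreaRect(w); print(name,np.round(r[0],1),np.round(r[1],1),r[2],len(k)); return r
def reg(P,u0,u1,v0,v1,z0,z1):
    m=np.zeros((480,640),bool); m[v0:v1,u0:u1]=True
    return m&(P[...,2]>z0)&(P[...,2]<z1)
box(reg(P,205,305,235,315,.048,.125),.06,'ctrl')
box(reg(P,370,450,245,290,.045,.07),.055,'rack')
def blob(P,m,n): q=P[m]; print(n,len(q),np.round(np.median(q,0)*1000,1),np.round((q.min(0)+q.max(0))*500,1),np.round(np.ptp(q,axis=0)*1000,1))
blob(P,reg(P,250,290,270,310,.095,.125),'jar top')
for a,b in((383,400),(402,421),(423,445)): blob(P,reg(P,a,b,250,285,.08,.16),'tool')
blob(S,reg(S,366,382,195,235,.065,.15),'styl side')
blob(S,reg(S,295,325,275,310,.095,.125),'jar side')
for n,u0,u1,v0,v1 in(('b',165,187,298,318),('c',192,213,298,318),('small',325,358,235,268),('cup',460,500,300,340),('bottle',145,190,250,295),('mould',310,380,155,220)):
    blob(P,reg(P,u0,u1,v0,v1,.012,.25),n)
a=cv2.resize(c['color'][230:320,150:450],None,fx=2.6,fy=2.6,interpolation=2)
b=cv2.resize(s['color'][180:330,220:430],None,fx=2.3,fy=2.3,interpolation=2)
o=np.zeros((600,800,3),np.uint8); o[:a.shape[0],:a.shape[1]]=a; o[240:240+b.shape[0],:b.shape[1]]=b
cv2.imwrite('pics/z.png',o)
```

```text
ctrl [544.7 199.1] [191.  149.9] 84.91909790039062 45
rack [ 562.4 -242.4] [170.6  50.5] 79.15998077392578 59
jar top 202 [501.  163.5 107.7] [502.3 162.6 106.2] [40.7 41.1 17.5]
tool 41 [ 572.5 -184.5  133.3] [ 572.9 -186.8  113.6] [15.1 13.7 53.7]
tool 35 [ 561.8 -240.6  129.9] [ 562.5 -241.7  109.7] [ 6.9 25.9 56. ]
tool 38 [ 551.3 -294.7  126.1] [ 551.7 -297.5  107.3] [10.5 18.2 50.9]
styl side 155 [ 568.  -182.6  103.3] [ 570.6 -184.9   99.9] [19.7 20.8 69.8]
jar side 269 [495.5 169.  105.4] [498.9 165.9 102.3] [44.4 45.3 14.6]
b 233 [452.6 420.2  47.1] [452.  425.1  33.3] [40.8 44.1 42.5]
c 225 [452.6 349.   46.8] [453.9 352.   34.8] [42.5 42.7 44.4]
small 404 [612.5 -49.1  20.5] [611.5 -49.1  20.8] [61.1 58.4 17.5]
cup 420 [ 416.8 -454.3   56.4] [ 418.  -439.2   47.9] [65.8 66.9 71.6]
bottle 946 [546.7 407.7 129.7] [548.5 421.5 106.1] [ 79.2  75.9 183.9]
mould 2863 [800.4 -63.5  34.3] [801.7 -63.3  29.1] [160.5 167.6  34.1]
```

View pics/z.png

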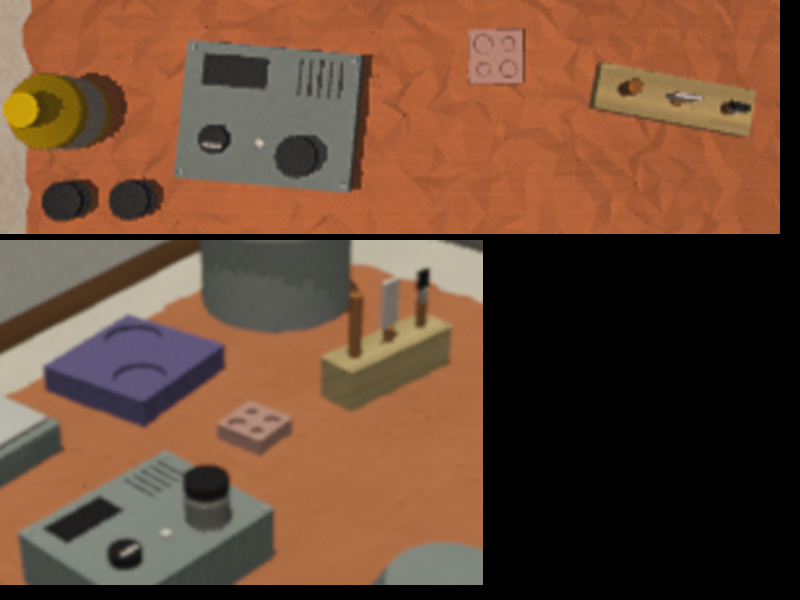

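```bash
cat >> h.py <<'E'
def go(x,y,z,yaw=79.2):
    "tool-axis shift (mm) and turn for TCP at world mm, tool x at yaw deg"
    from scipy.spatial.transform import Rotation as Q
    s=sensors.get_state(); r=Q.from_quat(np.roll(s['orientation'],-1)).as_matrix()
    d=r.T@(np.array([x,y,z])-s['tcp_pos']*1000); a=np.degrees(np.arctan2(r[1,0],r[0,0]))
    print('clock',s['clock'],'tcp',np.round(s['tcp_pos']*1000,1),'q',np.round(s['joint_pos'],2),'F',np.round(s['wrist_force'],1),'gap',s['finger_gap'],s['grip_force'],'yaw',round(a,1))
    print('shift',np.round(d,1),'turn',-np.radians(yaw-a),'tilt',r[:,2].round(3))
E
python3 -c "from h import *;go(501,164,200)"
```

```text
clock 0.1 tcp [ 196.4 -539.9  230.5] q [-1.36  0.31  0.05  1.3  -0.    1.43] F [ 0.7 -0.1 -0.5] gap 0.08577857078578381 0.0 yaw 20.0
shift [ 526.8 -557.4   31.5] turn -1.0335090187318245 tilt [-0.     0.002 -1.   ]
```

```bash
python3 -m handwheel '[[527,-557,30,-1.033,1],[527,-557,30,-1.033,1],[527,-557,30,-1.033,1],[527,-557,30,-1.033,1],[527,-557,30,-1.033,1],[527,-557,30,-1.033,1],[527,-557,30,-1.033,1],[527,-557,30,-1.033,1]]' 30; python3 -c "from h import *;go(501,164,200)"
```

```text
clock: 0.9
tcp_pos: [0.3556, -0.1717, 0.2155]
orientation: [0.0, 0.77, 0.638, 0.0]
wrist_force: [1.1, 0.4, 0.0]
finger_gap: 0.0853
grip_force: 0.0
clock 0.9 tcp [ 355.6 -171.7  215.5] q [-0.65 -0.03 -0.4   1.2   0.    1.1 ] F [1.1 0.4 0. ] gap 0.08526606422455177 0.0 yaw 79.3
shift [356.9  80.6  15.5] turn 0.0017532328918888956 tilt [ 0. -0. -1.]
```

```bash
python3 -m handwheel '[[357,81,15,0,1],[357,81,15,0,1],[357,81,15,0,1],[357,81,15,0,1],[357,81,15,0,1],[357,81,15,0,1],[357,81,15,0,1],[357,81,15,0,1]]'; python3 -c "from h import *;go(501,164,75)"
```

```text
clock: 1.7
tcp_pos: [0.503, 0.1656, 0.1998]
orientation: [-0.0, 0.769, 0.639, 0.0]
wrist_force: [0.3, -0.5, -0.3]
finger_gap: 0.0854
grip_force: 0.0
clock 1.7 tcp [503.  165.6 199.8] q [ 0.17  0.24 -0.13  1.2   0.    1.92] F [ 0.3 -0.5 -0.3] gap 0.08539939255292373 0.0 yaw 79.4
shift [ -2.   -1.6 124.8] turn 0.0037155618105950724 tilt [-0.     0.001 -1.   ]
```

```bash
python3 -m handwheel '[[0,0,50,0,1],[-1,-1,100,0,1],[-1,-1,130,0,1],[-1,-1,130,0,1],[-1,-1,130,0,0.3],[-1,-1,130,0,0.3],[-1,-1,130,0,0.3],[-1,-1,130,0,0.3]]' 30; python3 -c "from h import *;go(450,20,180)"
```

```text
clock: 2.5
tcp_pos: [0.5028, 0.161, 0.073]
orientation: [0.001, 0.771, 0.637, 0.002]
wrist_force: [-0.4, -0.2, 7.1]
finger_gap: 0.0432
grip_force: 29.8
clock 2.5 tcp [502.8 161.   73. ] q [ 0.16  0.32 -0.35  0.9  -0.    1.92] F [-0.4 -0.2  7.1] gap 0.04323369620458511 29.843947291374207 yaw 79.2
shift [-148.3  -24.8 -107.3] turn -0.0007132056657837302 tilt [ 0.004  0.    -1.   ]
```

```bash
python3 -m handwheel '[[0,0,-20,0,0.3],[0,0,-50,0,0.3],[0,0,-80,0,0.3],[-40,-7,-90,0,0.3],[-90,-15,-90,0,0.3],[-140,-24,-90,0,0.3],[-148,-25,-90,0,0.3],[-148,-25,-90,0,0.3]]'
python3 - <<'E'
from h import *
go(450,20,13)
c=imaging.read_camera('side'); cv2.imwrite('pics/s1.png',c['color'][150:400,220:540])
E
```

```text
clock: 3.3
tcp_pos: [0.4486, 0.0189, 0.1616]
orientation: [0.001, 0.772, 0.636, 0.001]
wrist_force: [0.0, 1.0, -0.8]
finger_gap: 0.0431
grip_force: 30.7
clock 3.3 tcp [448.6  18.9 161.6] q [-0.14  0.11 -0.39  1.07  0.    1.63] F [ 0.   1.  -0.8] gap 0.04307205116682056 30.736684799194336 yaw 79.0
shift [  1.3   0.9 148.6] turn -0.004034787570870401 tilt [ 0.002 -0.    -1.   ]
```

View pics/s1.png

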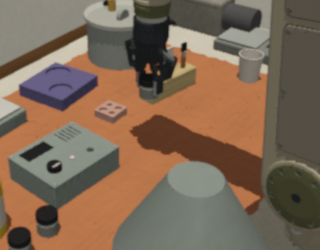

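The crop shows the jar held upright in the fingers at about (147,90). The controller top is clear and the aperture shows as a dark spot near (90,150). Next I lower the jar.

```bash
python3 -m handwheel '[[0,0,45,0,0.3],[0,0,90,0,0.3],[0,0,125,0,0.3],[0,0,140,0,0.3],[0,0,144,0,0.3],[0,0,146,0,0.3],[0,0,146,0,0.3]]'
python3 - <<'E'
from h import *
go(450,20,13)
c=imaging.read_camera('side');P=pts(c); np.save('s2.npy',c,allow_pickle=True)
cv2.imwrite('pics/s2.png',cv2.resize(c['color'][200:300,300:450],None,fx=4,fy=4))
E
```

```text
clock: 4.05
tcp_pos: [0.4498, 0.0208, 0.0154]
orientation: [0.001, 0.77, 0.638, 0.001]
wrist_force: [-0.7, -0.1, -1.2]
finger_gap: 0.0434
grip_force: 30.8
clock 4.05 tcp [449.8  20.8  15.4] q [-0.13  0.27 -0.61  0.7   0.    1.63] F [-0.7 -0.1 -1.2] gap 0.04341629680438018 30.79881727695465 yaw 79.2
shift [-0.7  0.4  2.4] turn 0.0007086471975113802 tilt [ 0.002 -0.    -1.   ]
```

View pics/s2.png

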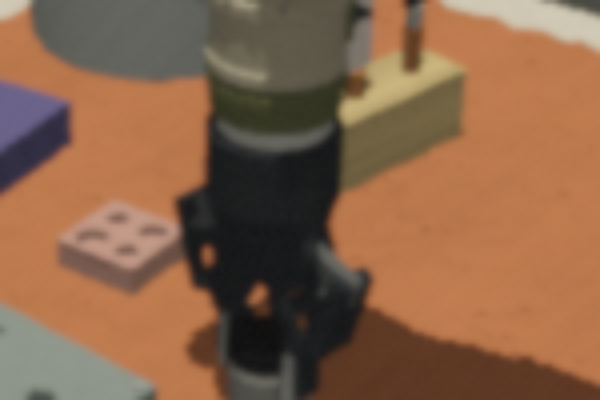

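The jar is upright and almost on the bench, held between the fingers at about (262,360) in the crop. I'll ease down to contact and release.

```bash
python3 -m handwheel '[[0,0,1,0,0.3],[0,0,2,0,0.3],[0,0,3,0,0.3],[0,0,3,0,0.3]]'; python3 -c "from h import *;go(450,20,13)"
```

```text
clock: 4.5
tcp_pos: [0.4493, 0.0201, 0.013]
orientation: [0.001, 0.771, 0.637, 0.001]
wrist_force: [-2.2, -0.3, 10.9]
finger_gap: 0.0427
grip_force: 31.6
clock 4.5 tcp [449.3  20.1  13. ] q [-0.13  0.27 -0.61  0.69 -0.    1.63] F [-2.2 -0.3 10.9] gap 0.042712421372659834 31.55685067176819 yaw 79.2
shift [0.  0.7 0. ] turn -0.0007052504035497991 tilt [ 0.002 -0.    -1.   ]
```

Contact with the bench. I'll release the jar, rise, then look from above.

```bash
python3 -m handwheel '[[0,0,0,0,0.7],[0,0,0,0,1],[0,0,0,0,1],[0,0,0,0,1],[0,0,-40,0,1],[0,0,-90,0,1],[0,0,-140,0,1],[0,0,-190,0,1]]'; python3 -m handwheel '[[-40,10,0,0,1],[-90,10,0,0,1],[-140,20,0,0,1],[-190,30,0,0,1],[-200,40,0,0,1]]'
python3 - <<'E'
from h import *
go(573,-187,210)
c=imaging.read_camera('top');P=pts(c); np.save('t1.npy',c,allow_pickle=True)
m=(P[...,2]>.03)&(P[...,2]<.06)&(abs(P[...,0]-.45)<.05)&(abs(P[...,1]-.02)<.05)
print('jar',m.sum(),P[m].mean(0),np.ptp(P[m],axis=0))
cv2.imwrite('pics/t1.png',cv2.resize(c['color'][235:315,205:385],None,fx=4,fy=4,interpolation=2))
E
```

```text
clock: 5.3
tcp_pos: [0.448, 0.0204, 0.2034]
orientation: [-0.0, 0.771, 0.637, -0.0]
wrist_force: [1.4, -0.3, -0.3]
finger_gap: 0.0859
grip_force: 0.0
clock: 5.8
tcp_pos: [0.4499, -0.188, 0.2016]
orientation: [0.001, 0.772, 0.635, -0.0]
wrist_force: [0.1, 0.2, 0.3]
finger_gap: 0.0853
grip_force: 0.0
clock 5.8 tcp [ 449.9 -188.   201.6] q [-0.56  0.16 -0.23  1.18 -0.    1.21] F [0.1 0.2 0.3] gap 0.08532502302318518 0.0 yaw 78.9
shift [ 24.7 120.6  -8.4] turn -0.005875694124198624 tilt [ 0.    -0.002 -1.   ]
jar 189 [0.45010566 0.02267186 0.04780429] [0.0422665  0.04243799 0.01954716]
```

View pics/t1.png

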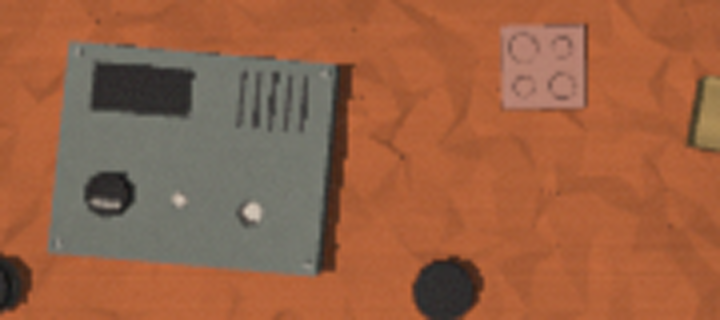

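The crop shows the jar standing alone on the bench at (446,290). The aperture, with the white button visible in it, is at about (250,212), which is full-image (267.6,288).

```bash
python3 -m handwheel '[[10,45,0,0,1],[20,90,0,0,1],[25,120.5,0,0,1],[25,120.5,0,0,1],[25,120.5,0,0,1]]'
python3 - <<'E'
from h import *
go(573,-187,86)
c=np.load('t1.npy',allow_pickle=True).item()
im=c['color'][278:300,258:282].astype(int); P=pts(c)[278:300,258:282]
print('spot ray',ray(c,267.6,288,.06))
g=cv2.cvtColor(im.astype(np.uint8),6); print(g[4:17,2:18])
E
```

```text
clock: 6.35
tcp_pos: [0.5731, -0.1803, 0.2006]
orientation: [-0.001, 0.77, 0.638, -0.001]
wrist_force: [0.6, -0.3, 0.0]
finger_gap: 0.0853
grip_force: 0.0
clock 6.35 tcp [ 573.1 -180.3  200.6] q [-0.44  0.38  0.06  1.26  0.    1.32] F [ 0.6 -0.3  0. ] gap 0.08530460885952128 0.0 yaw 79.3
shift [ -6.7   1.4 114.6] turn 0.00134925635330327 tilt [-0.002  0.001 -1.   ]
spot ray [0.50597651 0.15668727 0.06      ]
[[113 114 117 117 115 116 114 114 116 118 118 116 114 118 119 117]
 [115 115 116 116 114 116 114 117 118 116 119 118 118 117 116 118]
 [117 115 116 115 116 114 112 111 118 115 115 118 118 117 117 116]
 [114 116 114 116 117 107 101 123 138 123 117 116 117 117 119 117]
 [117 114 115 115 108  89 124 182 187 166 119 115 117 118 117 117]
 [115 116 114 115  94 102 182 194 190 185 141 118 115 118 116 119]
 [115 114 118 114  80  97 177 191 192 187 138 117 114 116 116 119]
 [114 114 115 114  98  71 106 173 178 181 129 116 117 120 118 116]
 [116 117 116 115 114  79  75  96 104 134 114 122 117 115 118 117]
 [118 114 116 114 117 104  82  97 100 109 116 119 117 115 116 115]
 [115 116 117 115 115 118 113 114 117 116 119 117 115 115 115 117]
 [116 114 114 116 116 116 119 117 118 116 116 116 115 114 114 114]
 [113 117 115 117 115 116 121 118 116 117 116 116 116 113 115 115]]
```

```bash
python3 -m handwheel '[[-6.5,1,0,0,0.8],[-6.5,1,0,0,0.8],[-6.5,1,40,0,0.8],[-6.5,1,80,0,0.8],[-6.5,1,110,0,0.8],[-6.5,1,114,0,0.8],[-6.5,1,114,0,0.8]]'
python3 - <<'E'
from h import *
go(573,-187,86)
c=imaging.read_camera('side'); cv2.imwrite('pics/s3.png',cv2.resize(c['color'][150:270,320:460],None,fx=4,fy=4))
E
```

```text
clock: 7.05
tcp_pos: [0.5721, -0.1883, 0.0877]
orientation: [-0.001, 0.771, 0.637, -0.0]
wrist_force: [0.6, 0.6, 0.5]
finger_gap: 0.0683
grip_force: 0.0
clock 7.05 tcp [ 572.1 -188.3   87.7] q [-0.45  0.44 -0.12  1.   -0.    1.31] F [0.6 0.6 0.5] gap 0.06825165661093807 0.0 yaw 79.1
shift [1.5 0.7 1.7] turn -0.0012156671439473687 tilt [-0.001  0.001 -1.   ]
```

View pics/s3.png

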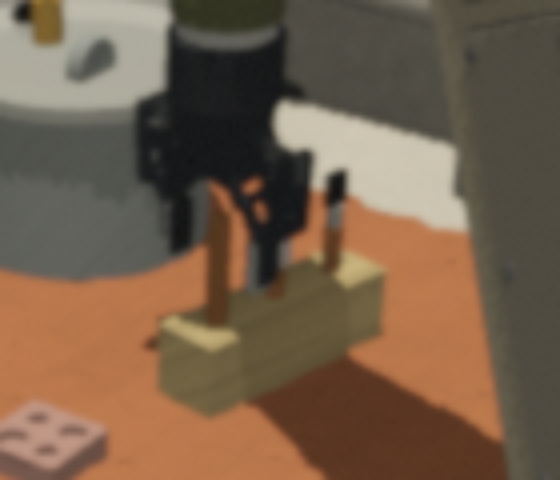

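The stylus handle (218,250) stands between the open fingers, which are at about (180,215) and (262,250). Closing on it.

```bash
python3 -m handwheel '[[1,0,2,0,0.8],[1,0,2,0,0.4],[1,0,2,0,0.05],[1,0,2,0,0.05],[1,0,2,0,0.05],[1,0,2,0,0.05],[1,0,2,0,0.05],[1,0,2,0,0.05]]' 60;python3 -c "from h import *;go(573,-187,86)"
```

```text
clock: 7.9
tcp_pos: [0.5736, -0.1875, 0.0862]
orientation: [0.0, 0.771, 0.637, 0.0]
wrist_force: [-0.4, 0.1, 6.3]
finger_gap: 0.0143
grip_force: 58.4
clock 7.9 tcp [ 573.6 -187.5   86.2] q [-0.45  0.44 -0.13  1.   -0.    1.31] F [-0.4  0.1  6.3] gap 0.014303072759060455 58.38595926761627 yaw 79.2
shift [ 0.4 -0.6  0.2] turn -0.00047148442723922586 tilt [ 0.001 -0.    -1.   ]
```

```bash
python3 -m handwheel '[[0,0,-15,0,0.05],[0,0,-40,0,0.05],[0,0,-75,0,0.05],[0,0,-115,0,0.05],[0,0,-120,0,0.05],[0,0,-120,0,0.05]]';python3 - <<'E'
from h import *
go(506,157.4,200)
E
```

```text
clock: 8.5
tcp_pos: [0.574, -0.1877, 0.2068]
orientation: [0.001, 0.771, 0.637, 0.001]
wrist_force: [0.4, 0.8, -0.9]
finger_gap: 0.0148
grip_force: 58.8
clock 8.5 tcp [ 574.  -187.7  206.8] q [-0.45  0.37  0.07  1.27 -0.    1.31] F [ 0.4  0.8 -0.9] gap 0.014797097824366393 58.842042088508606 yaw 79.2
shift [ 326.2 -131.7    6.2] turn -0.0005094669255043539 tilt [ 0.002 -0.001 -1.   ]
```

```bash
python3 -m handwheel '[[40,-16,0,0,0.05],[80,-32,0,0,0.05],[125,-50,0,0,0.05],[170,-69,0,0,0.05],[215,-87,0,0,0.05],[260,-105,0,0,0.05],[300,-121,0,0,0.05],[326,-132,0,0,0.05]]';python3 -m handwheel '[[0,0,0,0,0.05],[0,0,0,0,0.05],[0,0,0,0,0.05]]'
python3 - <<'E'
from h import *
go(506,157.4,160)
c=imaging.read_camera('side'); S=pts(c); np.save('s4.npy',c,allow_pickle=True)
cv2.imwrite('pics/s4.png',cv2.resize(c['color'][200:340,220:360],None,fx=4,fy=4))
E
```

```text
clock: 9.3
tcp_pos: [0.5025, 0.1601, 0.2033]
orientation: [-0.001, 0.77, 0.638, -0.002]
wrist_force: [0.5, 0.1, 0.5]
finger_gap: 0.0146
grip_force: 58.8
clock: 9.6
tcp_pos: [0.5045, 0.1568, 0.2044]
orientation: [-0.0, 0.771, 0.637, -0.001]
wrist_force: [-0.3, -0.4, -0.8]
finger_gap: 0.0144
grip_force: 58.8
clock 9.6 tcp [504.5 156.8 204.4] q [ 0.15  0.23 -0.13  1.21 -0.    1.91] F [-0.3 -0.4 -0.8] gap 0.014411891040719172 58.81696164608002 yaw 79.1
shift [ 0.9  1.4 44.4] turn -0.0013050425304313373 tilt [-0.002 -0.001 -1.   ]
```

View pics/s4.png

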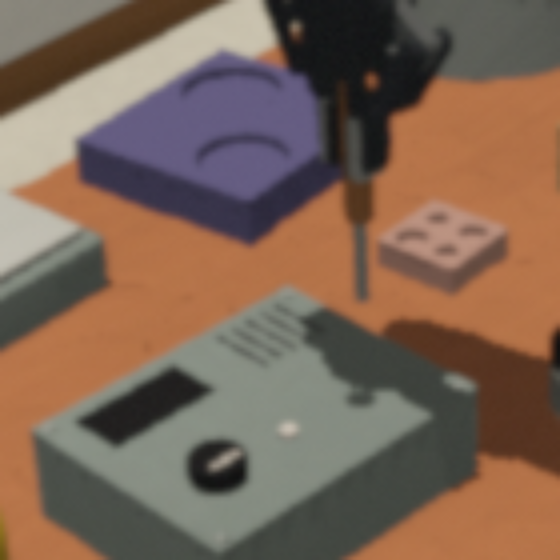

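The stylus is held with its tip at crop (361,299), which is px (310.3,274.8). The aperture is at (362,398), px (310.5,299.5). I'll check the tip against the projection of a vertical line through the aperture.

Run:
```python
from h import *
c=np.load('s4.npy',allow_pickle=True).item()
def pr(p):
    q=R(c).T@(np.array(p)/1000-c['xyz']); return np.round([c['fx']*q[0]/q[2]+c['cx'],c['fy']*q[1]/q[2]+c['cy']],1)
for z in (60,123,173,203): print(z,pr((506,157.4,z)),pr((504.5,156.8,z)))
print('aperture ray',ray(c,310.5,299.5,.06))
S=pts(c); 
m=np.zeros((480,640),bool); m[222:277,300:316]=1
m&=(abs(S[...,0]-.505)<.04)&(abs(S[...,1]-.157)<.04)&(S[...,2]>.08)
for v in range(222,278,6):
    q=S[v][m[v]]; u=np.where(m[v])[0]
    if len(q): print(v,u.mean(),len(u),np.round(np.median(q,0)*1000,1))
```

```text
60 [309.2 298. ] [309.9 298.1]
123 [308.4 273.8] [309.2 273.9]
173 [307.8 253.7] [308.5 253.8]
203 [307.4 241.1] [308.2 241.2]
aperture ray [0.50027004 0.15984318 0.06      ]
222 307.5 16 [493.6 165.6 253.9]
228 307.5 16 [490.9 171.5 245.7]
234 307.5 16 [493.5 166.  228.3]
240 307.5 16 [493.8 167.5 215. ]
246 308.5 8 [499.8 160.9 195.3]
252 309.0 7 [499.2 161.7 182.3]
258 309.5 4 [501.8 158.3 163.8]
264 309.5 4 [500.  159.7 150.5]
270 309.5 4 [501.4 158.2 134.9]
```

```bash
python3 -m handwheel '[[1,1,20,0,0.05],[1,1,45,0,0.05],[1,1,55,0,0.05],[1,1,60,0,0.05],[1,1,66,0,0.05],[1,1,70,0,0.05],[1,1,74,0,0.05],[1,1,74,0,0.05]]';python3 - <<'E'
from h import *
go(506,157.4,116)
c=imaging.read_camera('side'); np.save('s4.npy',c,allow_pickle=True)
cv2.imwrite('pics/s5.png',cv2.resize(c['color'][240:330,260:350],None,fx=6,fy=6,interpolation=2))
E
```

```text
clock: 10.45
tcp_pos: [0.506, 0.1584, 0.1315]
orientation: [0.0, 0.771, 0.637, -0.0]
wrist_force: [-0.9, -0.1, -0.5]
finger_gap: 0.0146
grip_force: 58.8
clock 10.45 tcp [506.  158.4 131.5] q [ 0.15  0.28 -0.25  1.04 -0.    1.91] F [-0.9 -0.1 -0.5] gap 0.014629652736420563 58.81253957748413 yaw 79.2
shift [-1.   0.2 15.5] turn -0.00045399786876409423 tilt [-0. -0. -1.]
```

View pics/s5.png

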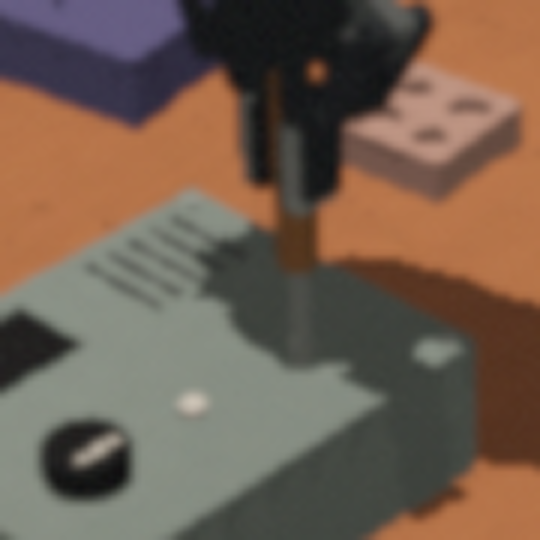

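The tip is going into the aperture at crop (300,360), with no contact force so far. I'll continue down onto the button.

```bash
python3 -m handwheel '[[0,0,4,0,0.05],[0,0,8,0,0.05],[0,0,11,0,0.05],[0,0,13,0,0.05],[0,0,15,0,0.05],[0,0,17,0,0.05],[0,0,17,0,0.05]]';python3 -c "from h import *;go(506,157.4,116)"
```

```text
clock: 11.2
tcp_pos: [0.5063, 0.1585, 0.1152]
orientation: [0.0, 0.771, 0.637, 0.0]
wrist_force: [-1.1, -0.4, 4.5]
finger_gap: 0.0146
grip_force: 59.6
clock 11.2 tcp [506.3 158.5 115.2] q [ 0.15  0.29 -0.28  1.   -0.    1.91] F [-1.1 -0.4  4.5] gap 0.01455537532054025 59.615575075149536 yaw 79.2
shift [-1.1 -0.1 -0.8] turn -0.0004721692612415014 tilt [ 0.001  0.    -1.   ]
```

Force is 4.5 N, so the button is near its stop. I'll press on a little to bottom it out.

```bash
python3 -m handwheel '[[0,0,1,0,0.05],[0,0,2,0,0.05],[0,0,3,0,0.05],[0,0,3,0,0.05],[0,0,3,0,0.05],[0,0,3,0,0.05]]';python3 -c "from h import *;go(506,157.4,116)"
```

```text
clock: 11.8
tcp_pos: [0.5068, 0.1587, 0.1147]
orientation: [0.001, 0.771, 0.637, 0.001]
wrist_force: [-5.6, -1.3, 21.0]
finger_gap: 0.0146
grip_force: 62.0
clock 11.8 tcp [506.8 158.7 114.7] q [ 0.15  0.29 -0.28  1.    0.    1.91] F [-5.6 -1.3 21. ] gap 0.014639992625893316 61.953957080841064 yaw 79.2
shift [-1.4 -0.6 -1.3] turn -0.00031259608001390425 tilt [ 0.003  0.001 -1.   ]
```

At 21 N and no longer moving, with the tip at about z = 34 mm, the button is at its stop. I'll hold, check it is steady, and hand in.

```bash
python3 -m handwheel '[[0,0,0,0,0.05],[0,0,0,0,0.05],[0,0,0,0,0.05],[0,0,0,0,0.05],[0,0,0,0,0.05],[0,0,0,0,0.05],[0,0,0,0,0.05],[0,0,0,0,0.05]]' && python3 -c "from h import *;print(workorder.hand_in())"
```

```text
clock: 12.6
tcp_pos: [0.5068, 0.1587, 0.1147]
orientation: [0.001, 0.771, 0.637, 0.001]
wrist_force: [-5.6, 0.4, 20.9]
finger_gap: 0.0147
grip_force: 62.0
the job is handed in; nothing more can be done
None
```

The job is handed in: the jar stands upright and released on the bench, and the gripped stylus holds the reset button at its stop with about 21 N (hand-in returned no verdict).

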